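# Prop the topping rail's lid on its stay

## Task

The pans of the steel topping rail have just been filled and its lid stands thrown right back. For service, flip up the notched stay on its left-hand side as far as it goes, then lower the lid gently, without letting it drop, until the pin on its side rests in the stay's notch and the lid is propped half open. Leave the things around it where they are.

Things in the scene. Friction and masses are not known exactly. Their poses are not given: they have to be found in the camera images.
- topping_rail: Insulated stainless box that does not move, 148 mm deep (x) x 394 mm wide (y), its rim 120 mm above the table, holding two steel pans side by side with cups in them. Origin at the centre of its underside, on the table; its x points from the front to the hinged rear, its y to its left, z up.
- lid_hinge (a point): Middle of the lid's hinge line, at (68, 0, 128) mm in the frame of topping_rail. The hinge line runs along the rail's y.
- lid (a joint): Lid angle in rad: 0 shut (level, running forward from the hinge), 1.57 upright, 1.64 its rear stop. It starts leaning back past upright, and rests there. Resting on the raised stay it reads 0.977. The hinge is only slightly stiff (0.05 N m): below upright the lid (about 0.4 kg) falls if let go.
- lid_lip (a point): Centre of the lid's free-edge grip lip: a flat lip 10 mm thick and 364 mm wide that reaches 15 mm inward and 15 mm outward from this point, 153.5 mm from the hinge line, in the middle plane of the lid; the plate behind it is 12 mm thick, 394 mm wide. Its x points from the lip to the hinge, along the lid; z is the lid's outer face normal.
- lid_pin (a point): Point on the dark steel pin (10 mm diameter, sticking out 25 mm from the lid's left edge) where it meets the stay; 86 mm from the hinge line, in the lid's middle plane.
- stay (a joint): Angle of the stay in rad: 0 lying level, pointing to the front; it swings up and back about the rail's y and 1.69 is its stop, just past upright. Its pivot is stiff (0.09 N m), so it stays where it is left.
- stay_pivot (a point): Pivot of the stay on the rail's left side, at (8, 212, 100) mm in the frame of topping_rail. The stay is a flat steel bar 6 mm thick, 18 mm wide.
- stay_grip (a point): Centre of the stay's round black grip, 18 mm diameter and 34 mm long, which sticks out to the left (away from the box) from the stay, its axis along the rail's y; 65 mm from the pivot; the stay's bar passes 26 mm to its right and runs on 45 mm past it.
- stay_notch (a point): Centre that the pin takes in the notch at the stay's free end, 100 mm from the pivot. The notch is 20 mm wide, with a 15 mm high front horn and a 5 mm high rear horn.
- deli_cup: Loose small tub with a blue lid, 86 x 78 x 59 mm, left of the rail. Origin at the centre of its underside. Not to be disturbed.
- squeeze_bottle: Loose clear squeeze bottle, 50 mm diameter, 196 mm tall, right of the rail. Origin at the centre of its underside. Not to be disturbed.
- salt_shaker: Loose salt shaker, 44 mm diameter, 90 mm tall, behind the rail. Origin at the centre of its underside. Not to be disturbed.
- portion_cup: Loose empty clear sauce cup, 65 mm diameter, 33 mm tall, in front of the rail, on its right. Origin at the centre of its underside. Not to be disturbed.

How it is judged:
On the way, in this order (a step that is already met when the one before it is completed fails the run):
1. the stay is flipped up to its stop (value of joint stay above 1.6 rad), for 0.2 s.
2. the lid's pin rests in the notch of the raised stay (distance between lid_pin and stay_notch below 0.008 m and value of joint stay above 1.6 rad), for 0.2 s.
At the end, for the whole second after the job is handed in: The stay is up within 0.09 rad of its stop, and the lid rests on it with the centre of its pin within 8 mm of its place in the notch (lid angle 0.93 to 1.03 rad), at rest (all of step 2 and value of joint lid between 0.93 and 1.03 rad and velocity of joint lid between -0.1 and 0.1 rad/s); the robot touches nothing.
It fails at once if the lid is let drop (it falls faster than 2.5 rad/s) (velocity of joint lid below -2.5 rad/s).
It fails at once if the deli cup is pushed more than 25 mm (distance of deli_cup from where it was at the start of the episode above 0.025 m).
It fails at once if the squeeze bottle is pushed more than 25 mm (distance of squeeze_bottle from where it was at the start of the episode above 0.025 m).
It fails at once if the salt shaker is pushed more than 25 mm (distance of salt_shaker from where it was at the start of the episode above 0.025 m).
It fails at once if the portion cup is pushed more than 25 mm (distance of portion_cup from where it was at the start of the episode above 0.025 m).
It also fails if it takes over 48 s, if anything falls off the work surface, if the arm or the gripper's body presses on something with over 40 N, if the wrist force passes 120 N, or if a joint passes its speed limit or range.

## Robot

A 6-joint arm with a two-finger parallel gripper is mounted at the origin on a cart in front of the work surface, level with it; the furniture and walls round the work are solid. World frame = base frame: x ahead of the robot, y to its left, z up, the work surface at z = 0. Lengths are in m, angles in rad, forces in N, time in s.
With the tool pointing down it reaches from about 0.35 to 0.975 m from the base axis. Payload 7.1 kg.
Tool frame: the origin (TCP) lies midway between the tips of the shut fingers; the grasp point (between the pads) lies 19 mm behind it; z points along the fingers, x is the direction in which the jaws open and shut, and the axes are right-handed (so a half turn about z gives the same grasp; the last joint's range is limited). The gripper opens to 88 mm and grips with 3 to 60 N. Pads are 20 mm wide; open, the fingers measure 115 mm over their backs; the gripper's body (75 mm by 178 mm) begins 61 mm behind the grasp point.
Start: joints at [1.223, 0.423, 1.63, -0, 1.089, -0.019], TCP at [0.202, 0.592, 0.223] pointing down, gripper open.
Joint ranges: [-3, 3], [-0.9, 2.11], [0.09, 2.58], [-1.31, 4.45], [0.11, 2.69], [-2.54, 2.54]. Speed limits (rad/s): [2.39, 2.39, 3.01, 3.14, 3.14, 3.14].

## Interface

Orientations are given as a unit quaternion [w, x, y, z].
In Python, from station import move_pose, movel, movej, command_gripper, wait, inverse_kinematics, read_camera, camera_info, MotionError, job_done, get_time, get_joint_pos, get_qvel, get_effort, get_tcp_pos, get_ee_rot, get_ft_force, get_ft_torque, get_grip_width gives the robot as it stands. Calls block until the motion is done:
- move_pose(position, orientation): joint-space move of the TCP to a pose.
- movel(position, frame=None, v=0.15, until_force=None): straight line of the TCP; frame=None keeps the orientation; v is the mean speed in m/s. With until_force (N) it stops when the force on the tool has changed by that much, and returns True; else False.
- movej(angles): joint-space move.
- command_gripper(opening): opening from 0.0 (shut) to 1.0 (fully open); the grip force is fixed at half the most; returns when the fingers have stopped.
- wait(seconds).
- inverse_kinematics(position, orientation): joint angles nearest the present ones, or None.
- read_camera(name): name is "side" or "top" or "wrist"; returns the picture (384x512x3 uint8, red, green, blue); there is no depth.
- camera_info(name): a dict with "intrinsics" (3x3 intrinsics, pixels), "T" (4x4, takes a point from camera to world coordinates); the wrist camera has in their place "tool_from_camera" (4x4, takes a point from camera to tool coordinates, whose origin is the TCP and whose axes are the tool frame's). Camera axes: x right, y up, looking along -z (the intrinsics and any distortion apply to the point x, -y, -z); pixel columns grow to the right and rows downward; lengths in m; the calibration is good to about 2 mm. A picture is of the moment at which its call begins: read the wrist's pose just before it. camera_info takes no time and is no camera call.
A pose or a line that the arm cannot do raises MotionError and nothing moves.
- job_done(): hands the job in, once; it reports no verdict.
Readings, each from a call of its own:
- get_time(): time.
- get_joint_pos(): joint angles.
- get_qvel(): joint speeds.
- get_effort(): joint torques, N m.
- get_tcp_pos(): TCP position.
- get_ee_rot(): TCP orientation.
- get_ft_force(): force on the tool from outside, world axes, zero at the start.
- get_ft_torque(): the same for the moment, N m.
- get_grip_width(): opening from 0.0 (shut) to 1.0 (fully open).
Only numpy, scipy, OpenCV 4.12 (cv2) and the standard library are available. Lean on these libraries where they do the work, as an engineer would, in place of code of your own. Each camera call takes 0.05 s, during which the arm holds its last target.

## Working session

There is one attempt and no reset: what is moved stays moved. The work goes in short steps, each a Python script; the robot and the scene stay as the last script left them, time stands still between calls to the robot, and variables do not carry over. Pictures are saved under pics/ and viewed, and the job is handed in when it is done.

```bash
mkdir -p pics; ls; python3 - <<'E'
from station import *
import cv2,numpy as np
np.set_printoptions(precision=4,suppress=True)
for n in ["side","top","wrist"]:
    im=read_camera(n); cv2.imwrite(f"pics/{n}0.png",im[:,:,::-1])
    print(n,camera_info(n))
print(get_tcp_pos(),get_ee_rot(),get_time())
E
```

```text
pics
side {'intrinsics': array([[379.2812,   0.    , 263.6343],
       [  0.    , 379.2812, 198.0358],
       [  0.    ,   0.    ,   1.    ]]), 'T': array([[ 0.9959,  0.04  , -0.081 ,  0.4354],
       [-0.0885,  0.6122, -0.7857, -0.8556],
       [ 0.0182,  0.7897,  0.6133,  0.8021],
       [ 0.    ,  0.    ,  0.    ,  1.    ]])}
top {'intrinsics': array([[407.3112,   0.    , 261.4023],
       [  0.    , 407.3112, 184.6465],
       [  0.    ,   0.    ,   1.    ]]), 'T': array([[ 0.0058,  0.9812, -0.1931,  0.263 ],
       [-0.9997,  0.0011, -0.0241,  0.0326],
       [-0.0234,  0.1932,  0.9809,  1.3932],
       [ 0.    ,  0.    ,  0.    ,  1.    ]])}
wrist {'intrinsics': array([[293.3284,   0.    , 254.2554],
       [  0.    , 293.3284, 191.2404],
       [  0.    ,   0.    ,   1.    ]]), 'tool_from_camera': array([[ 1.    ,  0.0002, -0.0003, -0.0002],
       [ 0.0002, -0.968 , -0.2509, -0.0684],
       [-0.0003,  0.2509, -0.968 , -0.1632],
       [ 0.    ,  0.    ,  0.    ,  1.    ]])}
[0.2017 0.5911 0.2221] [ 0.0003  0.8133  0.5818 -0.0005] 0.15
```

View pics/side0.png

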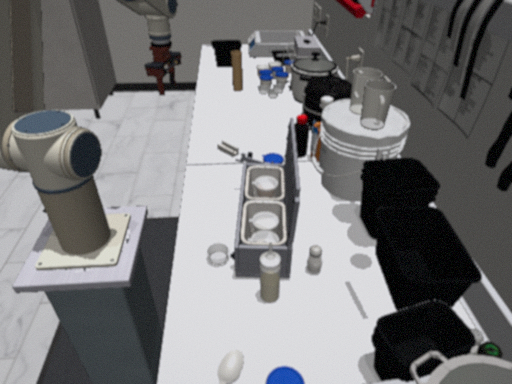

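View pics/top0.png

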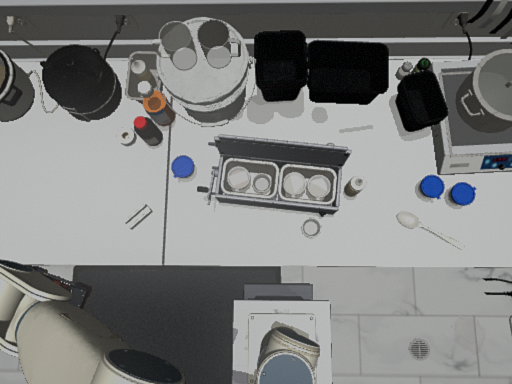

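View pics/wrist0.png

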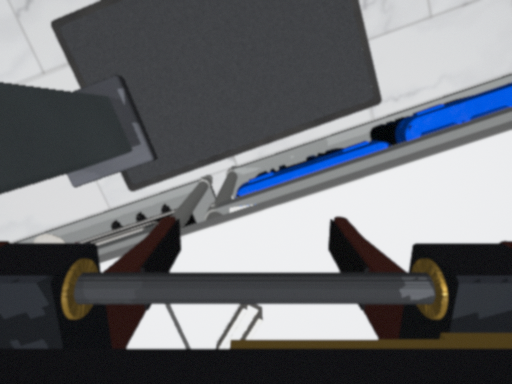

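```bash
python3 - <<'E'
import cv2
im=cv2.imread("pics/top0.png")[120:250,165:375]
cv2.imwrite("pics/topz.png",cv2.resize(im,None,fx=3.8,fy=3.8,interpolation=cv2.INTER_CUBIC))
im=cv2.imread("pics/side0.png")[100:310,190:340]
cv2.imwrite("pics/sidez.png",cv2.resize(im,None,fx=2.8,fy=2.8,interpolation=cv2.INTER_CUBIC))
E
```

```text
(no output)
```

View pics/topz.png

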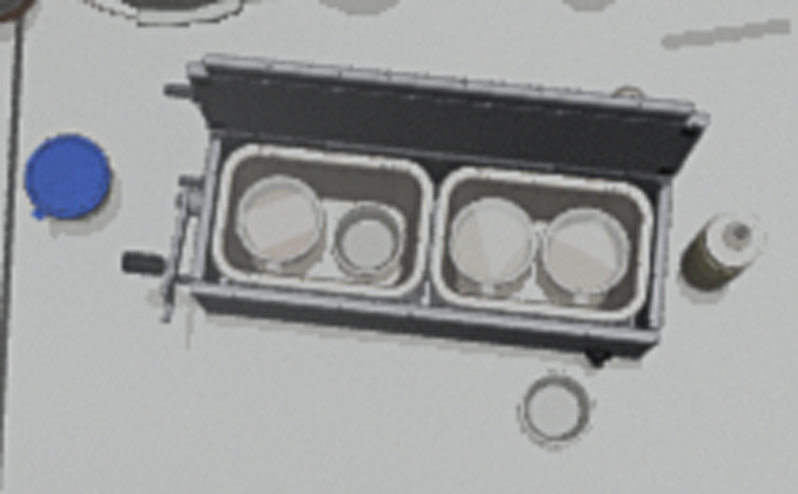

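View pics/sidez.png

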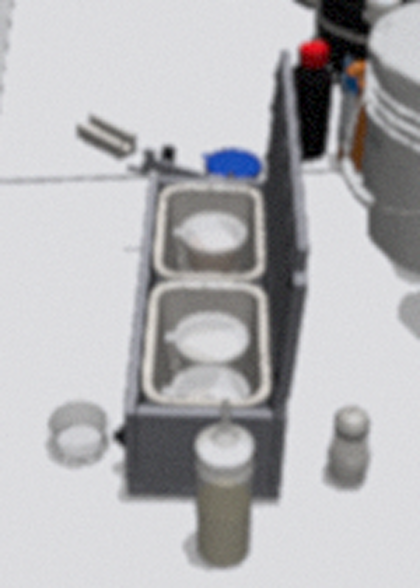

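```bash
cat > h.py <<'E'
from station import *
import cv2,numpy as np
np.set_printoptions(precision=4,suppress=True)
def proj(n,P):
    ci=camera_info(n);T=ci["T"];K=ci["intrinsics"]
    c=(np.asarray(P)-T[:3,3])@T[:3,:3]
    c=c*[1,-1,-1]; p=c@K.T
    return p[:,:2]/p[:,2:]
def RW(P,p):
    x,y,a=p; c,s=np.cos(a),np.sin(a)
    P=np.atleast_2d(P)
    return np.stack([x+c*P[:,0]-s*P[:,1],y+s*P[:,0]+c*P[:,1],P[:,2]],1)
def lidpt(r,q,y): return [.068-r*np.cos(q),y,.128+r*np.sin(q)]
def staypt(r,q,y): return [.008-r*np.cos(q),y,.1+r*np.sin(q)]
E
cat > fit.py <<'E'
from h import *
from scipy.optimize import least_squares
top=[([-.074,.197,.12],(190,291)),([-.074,-.197,.12],(657,342)),
 (lidpt(.1685,1.64,.182),(207,55)),(lidpt(.1685,1.64,-.182),(693,105)),
 (staypt(.065,0,.212+.026+.017),(126,262)),(staypt(.1685-.0585,0,.212),(168,318))]
side=[([-.074,-.197,.12],(132,412)),([-.074,-.197,0],(122,494)),([.074,-.197,0],(278,496)),(lidpt(.1685,1.64,.182),(285,52))]
def pred(p):
    a=proj("top",RW([t[0] for t in top],p)); b=proj("side",RW([t[0] for t in side],p))
    return a,b
oa=np.array([t[1] for t in top])/3.8+[165,120]; ob=np.array([t[1] for t in side])/2.8+[190,100]
f=lambda p: np.concatenate([(pred(p)[0]-oa).ravel(),(pred(p)[1]-ob).ravel()])
r=least_squares(f,[.5,0,0],loss='soft_l1',x_scale=[.01,.01,.01])
print(r.x); print(r.fun.reshape(-1,2))
E
python3 fit.py
```

```text
[ 0.5272  0.0103 -0.1139]
[[-1.0149 -0.385 ]
 [ 0.2248  0.5205]
 [-1.1332 -1.3237]
 [ 0.1874 -0.5051]
 [-0.2521  1.0865]
 [-0.2071  1.5431]
 [-4.0262  0.0864]
 [ 0.9298  2.3409]
 [-0.0003  3.3679]
 [ 1.706  -1.4189]]
```

```bash
cat >> h.py <<'E'
from scipy.spatial.transform import Rotation as Rn
P0=np.array([.5272,.0103,-.1139])
def ori(t,flip=False,p=None):
    p=P0 if p is None else p
    z=np.array([np.cos(t),0,-np.sin(t)]);x=np.array([np.sin(t),0,np.cos(t)])
    if flip:x=-x
    R=np.stack([x,np.cross(z,x),z],1)
    R=Rn.from_euler('z',p[2]).as_matrix()@R
    q=Rn.from_matrix(R).as_quat()
    return q[[3,0,1,2]],R
def tcp_for(grasp_rail,t,flip=False,p=None,back=0):
    p=P0 if p is None else p
    q,R=ori(t,flip,p)
    return RW(grasp_rail,p)[0]+R[:,2]*(.019-back),q
E
python3 - <<'E'
from h import *
for tt in (35,45,55,65,75,90):
  t=np.radians(tt)
  for fl in (0,1):
    o=[]
    for q in (0,.8,1.69):
      po,qu=tcp_for(staypt(.065,q,.240),t,fl)
      j=inverse_kinematics(po,qu); o.append(None if j is None else np.round(j,2))
    po,qu=tcp_for(staypt(.065,0,.240),t,fl,back=.12); j=inverse_kinematics(po,qu); o.append(None if j is None else np.round(j,2))
    print("stay",tt,fl,*o)
for fl in (0,1):
  for q in (1.64,1.3,.977):
    po,qu=tcp_for(lidpt(.160,q,0),q,fl); print("lid",fl,q,po,inverse_kinematics(po,qu))
print(get_time())
# deli cup etc
def ray(u,v,z):
    ci=camera_info("top");T=ci["T"];K=ci["intrinsics"]
    d=np.linalg.inv(K)@[u,v,1]*[1,-1,-1];d=T[:3,:3]@d;o=T[:3,3];return o+d*(z-o[2])/d[2]
print("deli",ray(183,167,.059),"stayg",RW(staypt(.065,0,.238),P0))
E
```

```text
stay 35 0 None None None None
stay 35 1 [ 0.79  0.66  2.24  4.21  0.83 -0.25] [ 0.75  0.55  2.22  4.28  0.76 -0.41] [ 0.66  0.53  2.15  4.28  0.68 -0.52] None
stay 45 0 None None None None
stay 45 1 [ 0.73  0.57  2.21  4.37  0.59 -0.49] None None None
stay 55 0 None [ 0.63  0.42  2.11 -1.26  0.42  1.88] [ 0.56  0.43  2.02 -1.11  0.41  1.65] [ 0.79  0.24  2.2  -1.06  0.54  1.8 ]
stay 55 1 None [ 0.63  0.42  2.11 -1.26  0.42 -1.26] [ 0.56  0.43  2.02 -1.11  0.41 -1.49] [ 0.79  0.24  2.2  -1.06  0.54 -1.34]
stay 65 0 [ 0.6   0.48  2.08 -0.88  0.37  1.5 ] [ 0.57  0.41  2.03 -0.67  0.44  1.26] [ 0.5   0.42  1.94 -0.55  0.48  1.07] [ 0.67  0.23  2.1  -0.58  0.58  1.24]
stay 65 1 [ 0.6   0.48  2.08 -0.88  0.37 -1.64] [ 0.57  0.41  2.03 -0.67  0.44 -1.89] [ 0.5   0.42  1.94 -0.55  0.48 -2.07] [ 0.67  0.23  2.1  -0.58  0.58 -1.9 ]
stay 75 0 [ 0.53  0.48  2.   -0.35  0.48  0.94] [ 0.51  0.42  1.94 -0.28  0.58  0.84] [ 0.45  0.44  1.84 -0.23  0.65  0.74] [ 0.57  0.25  1.98 -0.25  0.72  0.86]
stay 75 1 [ 0.53  0.48  2.   -0.35  0.48 -2.2 ] [ 0.51  0.42  1.94 -0.28  0.58 -2.3 ] [ 0.45  0.44  1.84 -0.23  0.65 -2.4 ] [ 0.57  0.25  1.98 -0.25  0.72 -2.28]
stay 90 0 [ 0.45  0.53  1.86 -0.    0.75  0.57] [ 0.43  0.48  1.8  -0.    0.86  0.55] [ 0.39  0.51  1.69 -0.    0.94  0.5 ] [ 0.45  0.35  1.79 -0.    0.99  0.57]
stay 90 1 None None None None
lid 0 1.64 [0.6044 0.0015 0.2687] [-0.0206  0.3781  1.5877  0.0068  1.2446  0.0909]
lid 0 1.3 [0.5573 0.0069 0.2639] [ 0.0092  0.1623  1.9225 -0.0463  0.7885  0.1513]
lid 0 0.977 [0.5164 0.0115 0.2449] [ 0.056   0.0471  2.2291 -0.333   0.2936  0.461 ]
lid 1 1.64 [0.6044 0.0015 0.2687] None
lid 1 1.3 [0.5573 0.0069 0.2639] None
lid 1 0.977 [0.5164 0.0115 0.2449] None
0.15
deli [0.5862 0.3311 0.059 ] stayg [[0.4976 0.2532 0.1   ]]
```

```bash
python3 - <<'E'
from h import *
t=np.radians(70)
po,qu=tcp_for(staypt(.065,0,.240),t,0,back=.12)
print(po); move_pose(po,qu); print(get_tcp_pos(),get_ee_rot(),qu,get_time())
cv2.imwrite("pics/w1.png",read_camera("wrist")[:,:,::-1])
E
```

```text
[0.4635 0.2591 0.1949]
[0.4637 0.2598 0.1951] [ 0.0096  0.9832 -0.0555  0.1735] [ 0.0099  0.9832 -0.0561  0.1734] 1.7
```

View pics/w1.png

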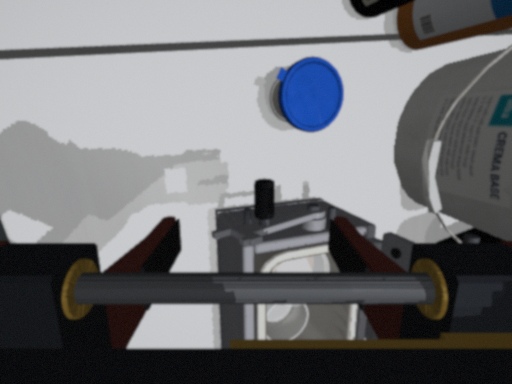

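```bash
cat >> h.py <<'E'
def projw(P,tcp,q):
    ci=camera_info("wrist");C=ci["tool_from_camera"];K=ci["intrinsics"]
    R=Rn.from_quat(np.array(q)[[1,2,3,0]]).as_matrix()
    a=(np.asarray(P)-tcp)@R
    c=((a-C[:3,3])@C[:3,:3])*[1,-1,-1]; p=c@K.T
    return p[:,:2]/p[:,2:]
E
python3 - <<'E'
from h import *
im=cv2.imread("pics/w1.png")
tcp,q=get_tcp_pos(),get_ee_rot()
pts=[staypt(.065,0,.255),staypt(.065,0,.221),staypt(.110,0,.212),staypt(0,0,.215),[-.074,.197,.12],[.074,.197,.12],[-.074,.197,0]]
pp=projw(RW(pts,P0),tcp,q); print(pp)
b=cv2.resize(im,None,fx=4,fy=4,interpolation=cv2.INTER_CUBIC)
for p in pp: cv2.drawMarker(b,tuple(int(v*4+2) for v in p),(0,0,255),0,16,1)
cv2.imwrite("pics/w1z.png",b[640:1040,760:1560])
E
```

```text
[[253.8798 176.0103]
 [253.8599 211.2142]
 [207.0933 226.0232]
 [313.3724 209.9758]
 [243.5329 245.7067]
 [377.0846 225.1547]
 [214.0295 207.2352]]
```

View pics/w1z.png

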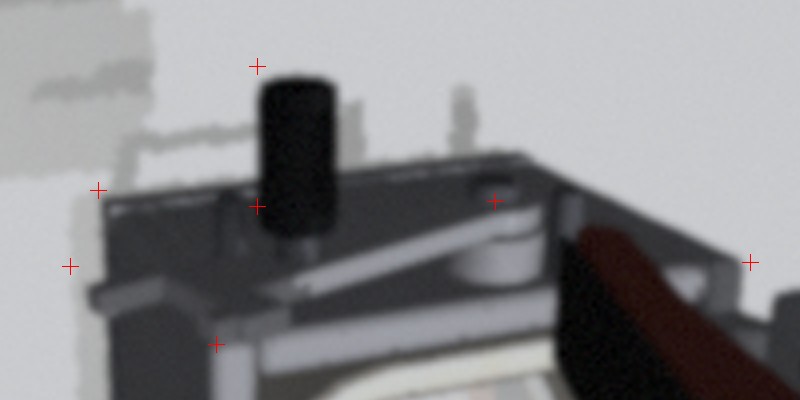

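```bash
cat > fit2.py <<'E'
from h import *
from scipy.optimize import least_squares
tcp,q=get_tcp_pos(),get_ee_rot()
def W(s): return [([-.074,.197,.12],(215,345)),([.074,.197,.12],(740,262)),([-.074,.197,0],(107,202)),([.074,.197,0],(525,157)),
 (staypt(.065,s,.255),(297,80)),(staypt(.065,s,.221),(297,234))]
ow=(np.array([t[1] for t in W(0)])/4+[190,160])
top=[([-.074,.197,.12],(190,291)),([-.074,-.197,.12],(657,342)),
 (lidpt(.1685,1.64,.182),(207,55)),(lidpt(.1685,1.64,-.182),(693,105))]
oa=np.array([t[1] for t in top])/3.8+[165,120]
def f(p):
    a=projw(RW([t[0] for t in W(p[3])],p[:3]),tcp,q)-ow
    b=proj("top",RW([t[0] for t in top],p[:3]))-oa
    return np.concatenate([.5*a.ravel(),b.ravel()])
r=least_squares(f,[*P0,0],loss='soft_l1',x_scale=[.01]*4)
print(r.x);print(r.fun.reshape(-1,2)); print(np.sqrt(np.diag(np.linalg.inv(r.jac.T@r.jac))))
E
python3 fit2.py
```

```text
[ 0.5271  0.009  -0.1154  0.2845]
[[ 0.078   0.3368]
 [ 1.0978  0.4534]
 [-1.2121 -1.1818]
 [-2.4438 -0.8642]
 [ 0.0582  0.5714]
 [-0.1485 -0.1329]
 [-0.6334 -0.4358]
 [ 0.5954  0.6572]
 [-0.6233 -1.3641]
 [ 0.6903 -0.356 ]]
[0.0014 0.001  0.0063 0.0423]
```

```bash
sed -i 's/^P0=.*/P0=np.array([.5271,.0090,-.1154])/' h.py; python3 - <<'E'
from h import *
t=np.radians(70); s=.2845
command_gripper(.5)
po,qu=tcp_for(staypt(.065,s,.240),t,0,back=.06); move_pose(po,qu)
tcp,q=get_tcp_pos(),get_ee_rot()
cv2.imwrite("pics/w2.png",read_camera("wrist")[:,:,::-1])
print(projw(RW([staypt(.065,s,.255),staypt(.065,s,.221)],P0),tcp,q))
po,qu=tcp_for(staypt(.065,s,.240),t,0)
print(movel(po,frame=qu,v=.06,until_force=8),get_tcp_pos()-po,get_ft_force())
cv2.imwrite("pics/w3.png",read_camera("wrist")[:,:,::-1]);print(get_time())
cv2.imwrite("pics/s3.png",cv2.resize(read_camera("side")[90:240,180:330,::-1],None,fx=3.8,fy=3.8))
E
```

```text
[[255.1984 190.5907]
 [255.1853 234.8014]]
False [0.0001 0.0001 0.0003] [-0.2265 -0.4673  0.0616]
4.125
```

View pics/w2.png

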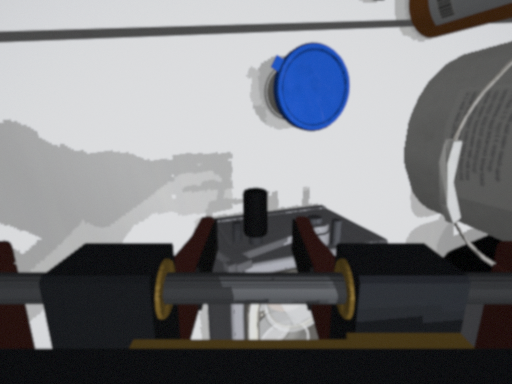

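View pics/w3.png

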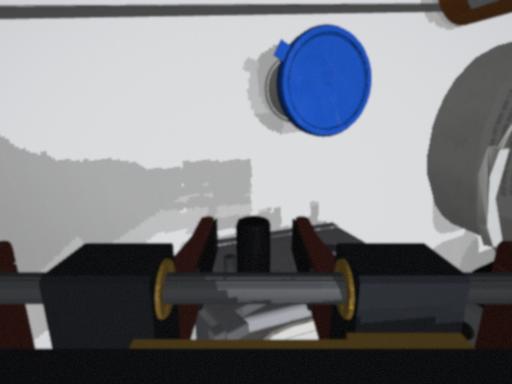

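View pics/s3.png

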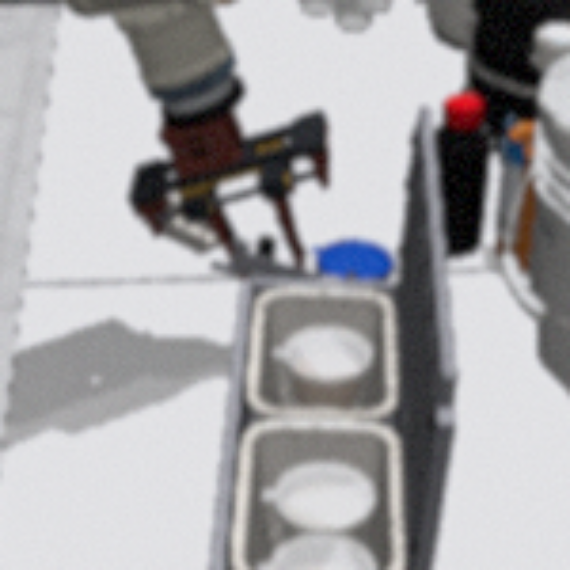

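```bash
python3 - <<'E'
from h import *
t=np.radians(70)
command_gripper(0); print(get_grip_width(),get_ft_force(),get_time())
for s in np.arange(.38,1.0,.1):
    po,qu=tcp_for(staypt(.065,s,.240),t,0); st=movel(po,frame=qu,v=.1,until_force=40); print(s,st,get_ft_force(),get_grip_width(),get_time())
    if st: break
cv2.imwrite("pics/s4.png",cv2.resize(read_camera("side")[90:240,180:330,::-1],None,fx=3.8,fy=3.8))
E
```

```text
0.19491330510017266 [-3.3131  2.1188  1.4236] 4.7167
0.38 False [-4.8589  2.7532 -0.5043] 0.20087815368096895 4.9667
0.48 False [-7.9432  3.6976  3.0128] 0.1960089466312997 5.2167
0.58 False [-11.8765   6.371    5.9462] 0.19725047243481364 5.4667
0.6799999999999999 False [-15.3232   6.6989   7.3472] 0.1947817377243836 5.7167
0.7799999999999999 False [-14.0021   2.4221   9.3875] 0.1993429225267485 5.9667
0.8799999999999999 False [-10.897    0.0653   7.2256] 0.1962660929398758 6.2167
0.9799999999999999 False [-8.6288 -1.042   6.0671] 0.19625190746747007 6.4667
```

View pics/s4.png

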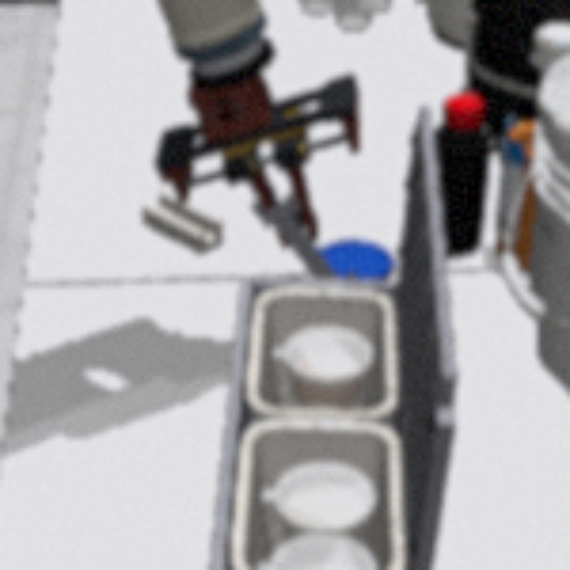

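The stay is swinging up in the gripper (bar now from about (320,270) to (270,205) in the crop). Continue to the stop.

```bash
python3 - <<'E'
from h import *
t=np.radians(70)
for s in [1.08,1.18,1.28,1.38,1.48,1.58,1.63,1.67,1.70,1.73,1.76]:
    f0=get_ft_force()
    po,qu=tcp_for(staypt(.065,s,.240),t,0); st=movel(po,frame=qu,v=.1 if s<1.6 else .04,until_force=20); print(s,st,get_ft_force(),get_tcp_pos()-po,get_time())
    if st: break
wait(.3);print(get_ft_force())
cv2.imwrite("pics/s5.png",cv2.resize(read_camera("side")[90:240,180:330,::-1],None,fx=3.8,fy=3.8))
E
```

```text
1.08 False [-5.9424 -3.683   4.1427] [-0.0014 -0.0013 -0.0005] 6.7667
1.18 False [-4.575  -1.5059  1.8087] [-0.0014 -0.0014 -0.0007] 7.0167
1.28 False [-3.8289 -3.2662 -0.2862] [-0.0013 -0.0015 -0.0008] 7.2667
1.38 False [-3.1394 -4.9587 -2.5506] [-0.0012 -0.0014 -0.001 ] 7.5167
1.48 False [-2.1992 -5.5196 -4.1698] [-0.0011 -0.0014 -0.0011] 7.7667
1.58 False [-2.8097 -4.382  -6.6948] [-0.0013 -0.0012 -0.0013] 8.0167
1.63 False [-2.9602 -3.844  -6.0929] [-0.0015 -0.0012 -0.0013] 8.2667
1.67 False [-3.7743 -3.3318 -5.8002] [-0.0017 -0.0011 -0.0013] 8.5167
1.7 False [-4.8961 -2.8212 -3.9528] [-0.0018 -0.001  -0.0013] 8.7667
1.73 False [-16.5851  -2.1876   3.9522] [-0.0034 -0.0008 -0.0013] 9.0167
1.76 False [-26.861    0.8037  13.6023] [-0.005  -0.0007 -0.0011] 9.2667
[-27.1106   1.1831  12.9302]
```

View pics/s5.png

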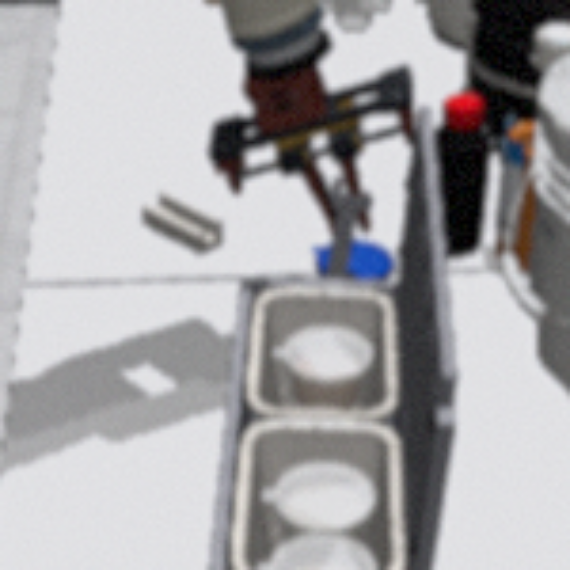

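```bash
python3 - <<'E'
from h import *
command_gripper(.5); print(get_ft_force())
t=np.radians(70)
po,qu=tcp_for(staypt(.065,1.70,.240),t,0,back=.09); movel(po,frame=qu,v=.15)
po,qu=tcp_for(lidpt(.160,1.64,0.0),1.64,0,back=.08); print(po)
cur=get_tcp_pos(); 
movel([cur[0],cur[1],po[2]+.03],v=.2)
move_pose(po,qu)
tcp,q=get_tcp_pos(),get_ee_rot();print(tcp,get_time())
cv2.imwrite("pics/w6.png",read_camera("wrist")[:,:,::-1])
print(projw(RW([lidpt(.1685,1.64,.182),lidpt(.1685,1.64,-.182),staypt(.1,1.69,.212)],P0),tcp,q))
cv2.imwrite("pics/s6.png",cv2.resize(read_camera("side")[90:240,180:330,::-1],None,fx=3.8,fy=3.8))
E
```

```text
[ 0.4803 -0.7508 -0.6534]
[ 0.6098 -0.0006  0.3485]
[0.6095 0.0002 0.3478] 12.8917
[[255.4954 -75.3319]
 [255.0456 395.8158]
 [197.5889 -45.3922]]
```

View pics/w6.png

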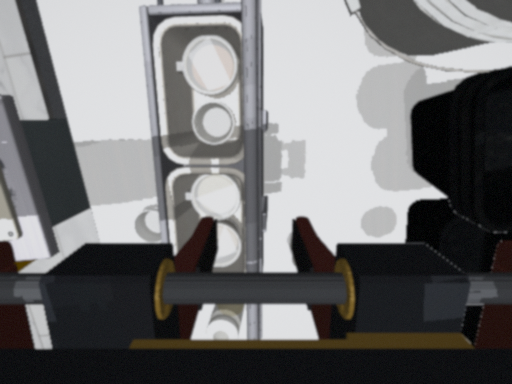

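View pics/s6.png

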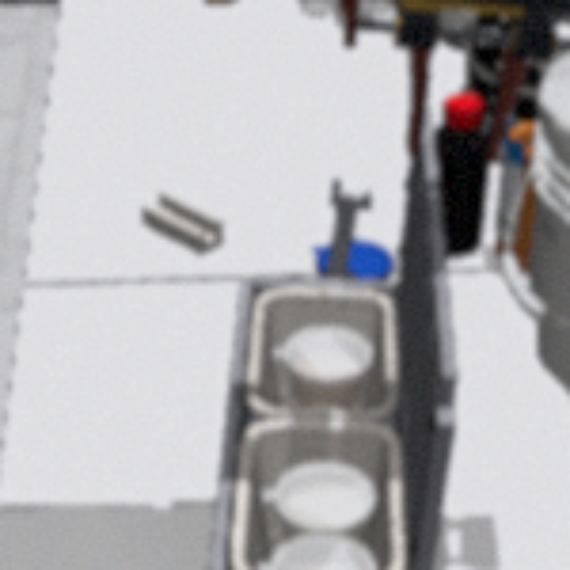

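```bash
python3 - <<'E'
from h import *
po,qu=tcp_for(lidpt(.160,1.64,0.0),1.64,0)
print(movel(po,frame=qu,v=.08,until_force=8),get_tcp_pos()-po,get_ft_force())
command_gripper(0); print(get_grip_width()*88,get_ft_force(),get_time())
for s in [1.58,1.52,1.46,1.40,1.34,1.28]:
    po,qu=tcp_for(lidpt(.160,s,0),s,0); st=movel(po,frame=qu,v=.04,until_force=35); print(s,st,get_ft_force(),get_tcp_pos()-po,get_time())
    if st: break
for s in (.99,.977,.96,.94):
    po,qu=tcp_for(lidpt(.160,s,0),s,0); print(s,inverse_kinematics(po,qu))
cv2.imwrite("pics/s7.png",cv2.resize(read_camera("side")[60:240,180:360,::-1],None,fx=3.3,fy=3.3))
E
```

```text
False [ 0.0004 -0.      0.0006] [-0.1228 -0.0482  0.3478]
11.34522715984257 [ 0.0142 -0.5814  1.3519] 14.7583
1.58 False [-0.6181 -0.975   0.5078] [-0.0004 -0.      0.0001] 15.1167
1.52 False [-0.539 -0.494  0.064] [-0.     -0.0001  0.    ] 15.475
1.46 False [-0.6596 -2.7504  0.8999] [ 0.0001 -0.0002  0.    ] 15.8333
1.4 False [-1.1012 -3.792   0.2113] [ 0.0001 -0.0002  0.    ] 16.1917
1.34 False [-1.4684 -4.8555 -0.1266] [ 0.0001 -0.0003 -0.    ] 16.55
1.28 False [-2.0434 -5.5224  0.2305] [ 0.     -0.0003 -0.0001] 16.9083
0.99 [ 0.0507  0.0486  2.2174 -0.298   0.3142  0.4235]
0.977 [ 0.0531  0.0468  2.2293 -0.3305  0.2933  0.4574]
0.96 [ 0.0562  0.0451  2.2449 -0.3817  0.266   0.5105]
0.94 [ 0.06    0.0438  2.2632 -0.4586  0.2346  0.5898]
```

View pics/s7.png

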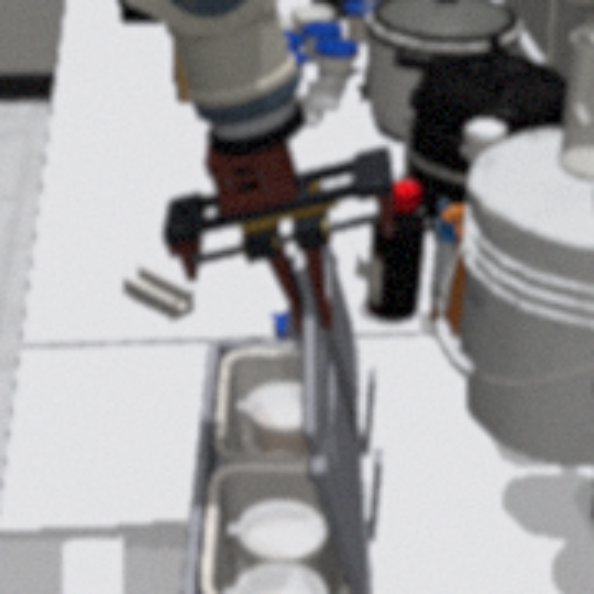

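```bash
python3 - <<'E'
from h import *
for s in [1.22,1.16,1.11,1.07,1.04,1.02,1.0,.99,.98,.97,.96,.95]:
    po,qu=tcp_for(lidpt(.160,s,0),s,0); st=movel(po,frame=qu,v=.04 if s>1.05 else .02,until_force=12); print(s,st,get_ft_force(),get_tcp_pos()-po,get_time())
    if st: break
    if s<1.0 and get_ft_force()[2]>14: break
cv2.imwrite("pics/s8.png",cv2.resize(read_camera("side")[60:240,180:360,::-1],None,fx=3.3,fy=3.3))
cv2.imwrite("pics/t8.png",cv2.resize(read_camera("top")[120:240,165:325,::-1],None,fx=4.5,fy=4.5))
E
```

```text
1.22 False [-2.6484 -5.1102  0.1981] [-0.0001 -0.0004 -0.0002] 17.3167
1.16 False [-0.6644 -7.1097  2.172 ] [-0.0002 -0.0004 -0.0003] 17.675
1.11 False [-3.791  -7.621   1.6545] [-0.0003 -0.0005 -0.0003] 18.0
1.07 False [-2.4344 -8.087   0.585 ] [-0.0004 -0.0005 -0.0005] 18.2917
1.04 False [-3.4516 -8.3216  3.2047] [-0.0002 -0.0005 -0.0004] 18.65
1.02 False [-4.556  -8.1663  2.7109] [-0.0002 -0.0006 -0.0004] 18.9417
1.0 False [-4.38   -7.3306  1.8492] [-0.0003 -0.0006 -0.0005] 19.2333
0.99 False [-4.1943 -8.5037  3.2489] [-0.0002 -0.0006 -0.0004] 19.4833
0.98 False [-4.9046 -6.7903  2.5348] [-0.     -0.0006 -0.0003] 19.7333
0.97 False [-2.4261 -8.8621  2.1093] [ 0.0005 -0.0007  0.0001] 19.9833
0.96 False [ -0.3219 -10.403    2.4386] [ 0.0011 -0.0008  0.0006] 20.2333
0.95 False [  2.5348 -12.6163   2.1516] [ 0.0018 -0.0008  0.0011] 20.4833
```

View pics/s8.png

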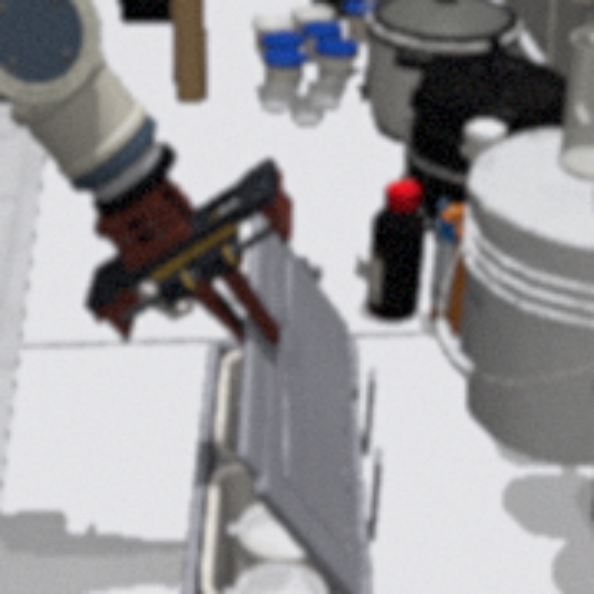

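View pics/t8.png

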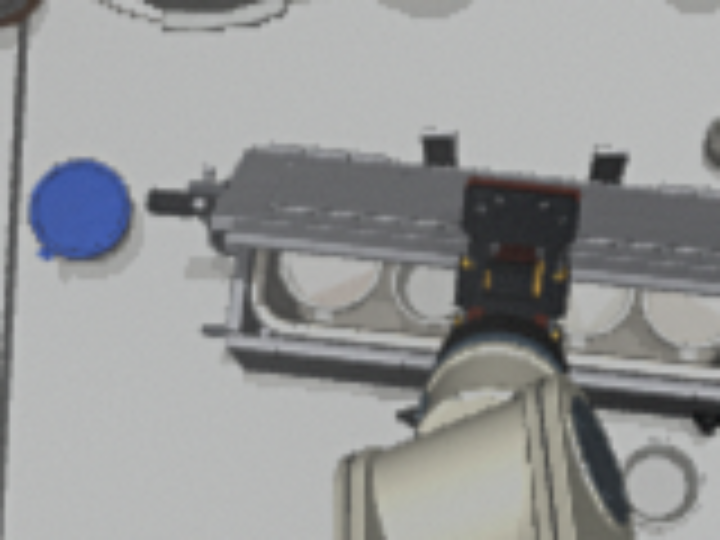

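```bash
python3 - <<'E'
from h import *
s=.97
po,qu=tcp_for(lidpt(.160,s,0),s,0); movel(po,frame=qu,v=.02); print(get_tcp_pos()-po,get_ft_force())
command_gripper(.3); wait(.2); print(get_tcp_pos()-po,get_ft_force(),get_grip_width(),get_time())
tcp,q=get_tcp_pos(),get_ee_rot()
cv2.imwrite("pics/w9.png",read_camera("wrist")[:,:,::-1])
cv2.imwrite("pics/s9.png",cv2.resize(read_camera("side")[60:240,180:360,::-1],None,fx=3.3,fy=3.3))
E
```

```text
[ 0.0008 -0.0007  0.0003] [-2.5757 -8.8158  3.4053]
[0.     0.0001 0.    ] [-0.2013  0.7449 -0.4053] 0.298675214935216 21.5417
```

View pics/w9.png

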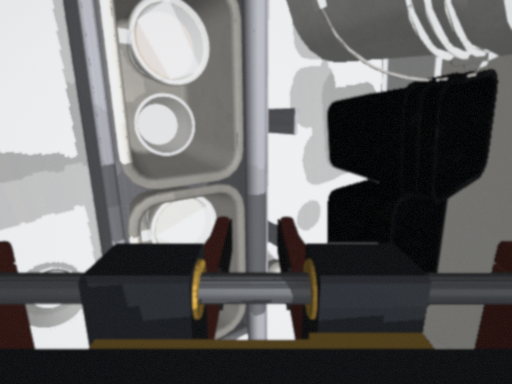

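View pics/s9.png

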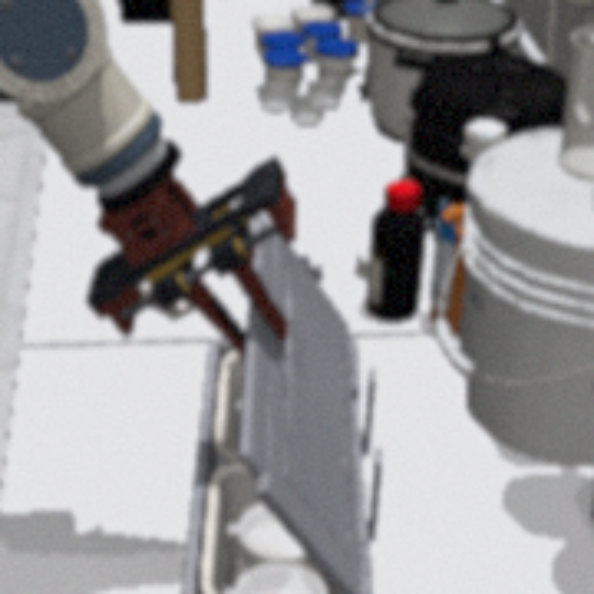

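```bash
python3 - <<'E'
from h import *
for b in (.08,.06):
  po,qu=tcp_for(lidpt(.160,.97,0),.97,0,back=b)
  try: movel(po,frame=qu,v=.08); break
  except MotionError as e: print(b,e)
print(get_tcp_pos(),get_ft_force())
t=np.radians(75)
po,qu=tcp_for([-.10,.26,.20],t,0,back=.1); print(po)
cur=get_tcp_pos(); mid=[.38,.10,.40]
move_pose(mid,qu); move_pose(po,qu)
tcp,q=get_tcp_pos(),get_ee_rot();print(tcp,q,get_time())
im=read_camera("wrist")[:,:,::-1].copy();cv2.imwrite("pics/w10.png",im)
pp=projw(RW([lidpt(.086,.977,.212),lidpt(.1685,.977,.182),staypt(.1,1.69,.212),staypt(.065,1.69,.255)],P0),tcp,q);print(pp)
im=read_camera("side");cv2.imwrite("pics/s10.png",cv2.resize(im[60:240,180:360,::-1],None,fx=3.3,fy=3.3))
E
```

```text
[0.4705 0.0155 0.3099] [ 0.2962 -0.1475  0.0078]
[0.4369 0.2812 0.2782]
[0.4369 0.2802 0.278 ] [ 0.008   0.9898 -0.0574  0.1301] 24.3833
[[368.7351 233.0566]
 [368.2929 308.1607]
 [368.751  233.06  ]
 [349.1954 184.1873]]
```

View pics/w10.png

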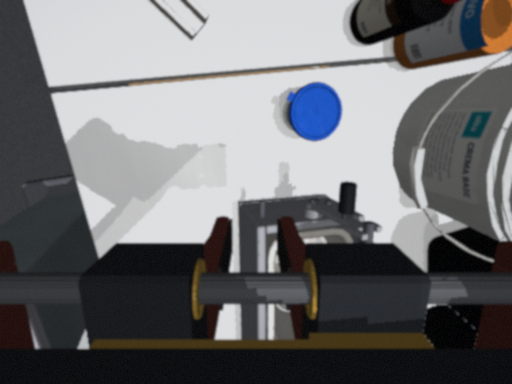

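View pics/s10.png

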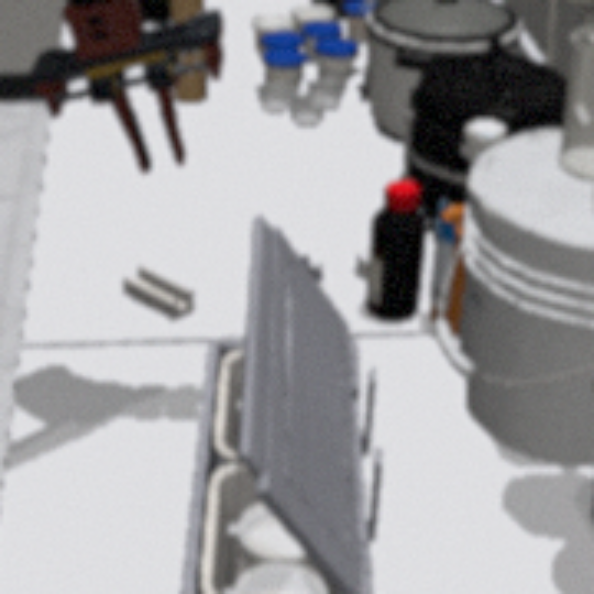

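```bash
python3 - <<'E'
import cv2
im=cv2.imread("pics/w10.png")[165:265,300:420]
cv2.imwrite("pics/w10z.png",cv2.resize(im,None,fx=6,fy=6,interpolation=cv2.INTER_CUBIC))
E
```

```text
(no output)
```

View pics/w10z.png

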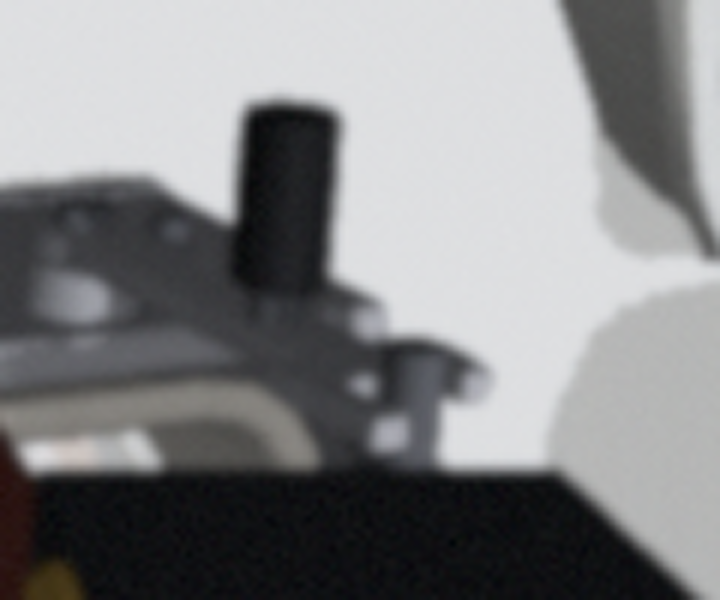

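The zoomed wrist view shows the pin (at about (415,400) in the crop) sitting between the stay's front and rear horns. It lies over the predicted notch spot (412,408). The robot is clear of everything.

```bash
python3 - <<'E'
from h import *
wait(.3); print(get_ft_force(),get_qvel(),get_time()); job_done()
E
```

```text
[-0.0174  0.3562 -0.5779] [0.0062 0.0046 0.0005 0.001  0.0011 0.0022] 24.7833
the job is handed in; nothing more can be done
```

The lid is propped half open on the raised stay, and the job is handed in. No verdict was reported.

- **Stay:** I gripped it by its black grip and swung it up. It started at about 0.28 rad rather than level. At about 1.7 rad the force rose clearly, so I took that as the stop and let go there.
- **Lid:** I gripped the lip and lowered it slowly along its arc. Contact came at about 0.975 rad, where 0.977 is expected. When the fingers opened, the force reading fell to nearly zero and the lid stayed centred between them.
- **Last checks:** The wrist picture shows the pin between the two horns of the notch. The pin and the stay's grip both appear within a pixel or two of where the model puts them. The arm stood clear with no contact force at 24.8 s.
- **Not checked:** I could not read the joint angles directly. I did not measure the loose items again afterwards. I kept the arm away from them, and the deli cup, which I could see in the last wrist picture, showed no sign of being moved.

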